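# Gather the glass nuggets in one corner of the tray

## Task

Take the wooden bar off the tray and lay it down flat on the bench clear of the tray, without dropping it. Then take hold of the tray and tilt it, handle corner up, until all four glass nuggets have slid into the corner opposite the handle, spilling none and leaving the jar, brush and dish where they are. Finish while still holding the tray tilted and steady, with the nuggets gathered in that corner; do not put it down.

Things in the scene. Friction and masses are not known exactly. Their poses are not given: they have to be found in the camera images.
- tray: Loose square white metal tray, open on top, 0.3 kg, 160 x 160 x 45 mm high, walls and floor 5 mm. Origin: centre of its underside. +x runs along the DIAGONAL to the handle corner (walls at 45 degrees to x, y); z up. Opposite corner, outside bottom: x = -113 mm, y = 0; the tray may pivot on it. Starts flat on the bench, handle corner roughly away from the robot.
- tray_handle (a point): Middle of the dark steel handle: level round bar 12 mm in diameter (can be pinched at any lean), parallel to the tray's y axis, 57 mm free between its two posts, across the handle corner at x = +75 mm, z = +80 mm of the tray frame (35 mm above the rim). Axes as the tray.
- tray_corner (a point): Point on the tray's inner floor in the corner opposite the handle (x = -106 mm, y = 0, z = 5 mm of the tray's frame), where the nuggets are to gather. Axes as the tray.
- bar_center (a point): Centre of a loose straight wooden bar, 240 mm long (its x axis), 22 mm wide (y), 18 mm high (z), about 70 g. It starts lying across the tray on the rims of two opposite walls, underside 45 mm above the bench, with nothing but the nuggets (tops 16 mm above the bench) beneath its middle.
- nugget1_center (a point): Centre of a loose domed green glass nugget, 26 mm in diameter, 11 mm high, 12 g, lying flat side down in the middle or the handle side of the tray. It slides on the tray's floor; nuggets caught along a wall may need the floor tilted 20 to 35 degrees to run all the way down, well short of spilling. Its own turning does not matter.
- nugget2_center (a point): Centre of a loose domed green glass nugget, 26 mm in diameter, 11 mm high, 12 g, lying flat side down in the middle or the handle side of the tray. It slides on the tray's floor; nuggets caught along a wall may need the floor tilted 20 to 35 degrees to run all the way down, well short of spilling. Its own turning does not matter.
- nugget3_center (a point): Centre of a loose domed green glass nugget, 26 mm in diameter, 11 mm high, 12 g, lying flat side down in the middle or the handle side of the tray. It slides on the tray's floor; nuggets caught along a wall may need the floor tilted 20 to 35 degrees to run all the way down, well short of spilling. Its own turning does not matter.
- nugget4_center (a point): Centre of a loose domed green glass nugget, 26 mm in diameter, 11 mm high, 12 g, lying flat side down in the middle or the handle side of the tray. It slides on the tray's floor; nuggets caught along a wall may need the floor tilted 20 to 35 degrees to run all the way down, well short of spilling. Its own turning does not matter.
- brush_jar: Bystander, leave alone: open glass jar 72 mm in diameter, 100 mm high, with brushes standing in it up to 260 mm. Origin: centre of its underside.
- brush: Bystander, leave alone: a brush lying on the bench.
- dish: Bystander, leave alone: white bowl 120 mm in diameter, 45 mm high. Origin: centre of its underside.
Not all that is in view belongs to the job. Several things have the shape of the tray; the one meant has the colours described above.

How it is judged:
By the outcome, as a careful person would: the job done as asked, in the order asked, and still so for the second after the job is handed in, while the arm keeps its last pose, push and grip.
It also fails if it takes over 54 s, if anything falls off the work surface, if the arm or the gripper's body presses on something with over 40 N, if the wrist force passes 120 N, or if a joint passes its speed limit or range.

## Robot

A 6-joint arm with a two-finger parallel gripper is mounted at the origin on the work surface. World frame = base frame: x ahead of the robot, y to its left, z up, the work surface at z = 0. Lengths are in mm, angles in rad, forces in N, time in s.
With the tool pointing down it reaches from about 325 to 775 mm from the base axis. Payload 5.5 kg.
Tool frame: the origin (TCP) lies on the centre line of the jaws, within the pads' length; the fingertips stand 25 mm ahead of it and the grasp point (between the pads) lies 6 mm ahead of it; z points along the fingers, y is the direction in which the jaws open and shut (so a half turn about z gives the same grasp; the last joint's range is limited). The gripper opens to 88 mm and grips with 3 to 60 N. Pads are 20 mm wide; open, the fingers measure 115 mm over their backs; the gripper's body (75 mm by 178 mm) begins 61 mm behind the grasp point.
Start: joints at [1.216, 0.091, 1.231, -0, 1.82, -0.057], TCP at [176.055, 573.604, 247.631] pointing down, gripper open.
Joint ranges: [-2.87, 2.87], [-0.86, 2.18], [0.17, 2.46], [-1.51, 4.65], [0.06, 2.69], [-2.65, 2.65]. Speed limits (rad/s): [2.57, 2.57, 3.01, 3.14, 3.14, 3.14].

## Interface

Orientations are given as [roll, pitch, yaw] about the fixed x, y, z axes, in that order (R = Rz(yaw) Ry(pitch) Rx(roll)).
In Python, from station import telemetry, eyes, r gives the robot as it stands.
- The arm moves only by the tool send_rows, never from a script. Its argument "plan" is a list of rows, each a list of 7 numbers: the shift along the tool's x, y, z in mm, then the turn, a rotation vector about the tool's x, y, z in degrees, then the opening, from 0 (shut) to 1 (fully open). A call has 1 to 20 rows; each row shifts and turns the commanded pose from where the row before left it, along the tool's axes as they then stand; what a row does not reach is not made up. A row lasts 1/8 s, in which the tool goes at most 62.5 mm and 10.7 degrees, less where a joint would pass 70% of its speed; a pose out of reach is approached as far as the arm can. A call is refused whole if a number of a shift passes 62.5 or a number of a turn 10.7, either way. A call with a gripper value outside its range is refused whole. The fingers move at their own pace and stop on an object; "squeeze" is the grip in N (left out, the last holds). Time passes only in rows, so rows that do not move let the fingers close. It gives the time, the measured TCP pose, the force and the opening at its end, in the units of the state.
- telemetry.get_state(): the state, without advancing time (a new reading comes with each control period).
- eyes.grab_frame(name): name is "side" or "top"; returns a dict with "img" (480x640x3 uint8, blue, green, red), "fx", "fy", "cx", "cy" (pixels), "camera_from_world" (4x4, takes a point from world to camera coordinates). Camera axes: x right, y down, z forward; pixel columns grow to the right and rows downward; lengths in mm; the calibration is good to about 2 mm. A picture is of the moment at which its call begins. There is no depth.
- r.sign_off(): hands the job in, once; it reports no verdict.
The state is a dict: "clock": time; "qpos": joint angles; "joint_vel": joint speeds; "joint_torque": joint torques, N m; "ee_pos": TCP position; "ee_rot": TCP orientation; "ft_force": force on the tool from outside, world axes, zero at the start; "torque": the same for the moment, N m; "gripper_width": finger opening in mm.
Only numpy, scipy, OpenCV 4.12 (cv2) and the standard library are available. Lean on these libraries where they do the work, as an engineer would, in place of code of your own. Each camera call takes 0.05 s, during which the arm holds its last target.

## Working session

There is one attempt and no reset: what is moved stays moved. The work goes in short steps, Python scripts to look and compute and a tool call to move; the robot and the scene stay as the last step left them, time stands still between calls to the robot, and variables do not carry over. Pictures are saved under pics/ and viewed, and the job is handed in when it is done.

Besides the shell and the picture viewer there is one more tool, called after ">>>" by a JSON object that holds its "fn" and its "kwargs", one argument or row to a line. send_rows: Moves the arm, as the interface text tells. Its arguments: {"type":"object","properties":{"plan":{"type":"array"},"squeeze":{"type":"number"}},"required":["plan"]}

```bash
ls; mkdir -p pics
python3 - <<'E'
from station import telemetry, eyes, r
import cv2,numpy as np
s=telemetry.get_state(); print(s)
for n in("side","top"):
    f=eyes.grab_frame(n); cv2.imwrite(f"pics/{n}0.png",f["img"]); print(n,f["fx"],f["fy"],f["cx"],f["cy"],np.round(f["camera_from_world"],4).tolist())
E
```

```text
pics
{'clock': 0.0, 'qpos': array([ 1.21633000e+00,  9.18740887e-02,  1.23188978e+00,  9.91179483e-06,
        1.81977419e+00, -5.67127764e-02]), 'joint_vel': array([-7.25936247e-05,  2.40137190e-03, -1.06337504e-03,  9.88871826e-05,
        1.19809506e-03, -1.70051593e-04]), 'joint_torque': array([-3.72319118e-04, -4.46466315e+01, -4.06435704e+01,  6.96450309e-02,
        2.97738332e-02, -1.84088817e-04]), 'ee_pos': array([175.94585529, 573.36941605, 246.49550373]), 'ee_rot': array([-3.13965092e+00, -1.19865472e-04,  2.84384142e+00]), 'ft_force': array([0.15018187, 0.15241603, 0.4818112 ]), 'torque': array([ 0.0377848 , -0.00249905,  0.01267384]), 'gripper_width': 88.03882018943455}
side 478.1454744087934 478.1454744087934 320.2323990933647 240.4467816813143 [[0.6649, -0.7469, -0.0094, -371.4171], [-0.4909, -0.4275, -0.7592, 293.7051], [0.563, 0.5094, -0.6508, 908.5193], [0.0, 0.0, 0.0, 1.0]]
top 514.3950483225934 514.3950483225934 323.33246521537535 237.24952623773353 [[0.0287, -0.9995, 0.0126, -31.2946], [-0.9958, -0.0297, -0.0868, 526.2117], [0.0872, -0.01, -0.9961, 1060.4236], [0.0, 0.0, 0.0, 1.0]]
```

View pics/top0.png

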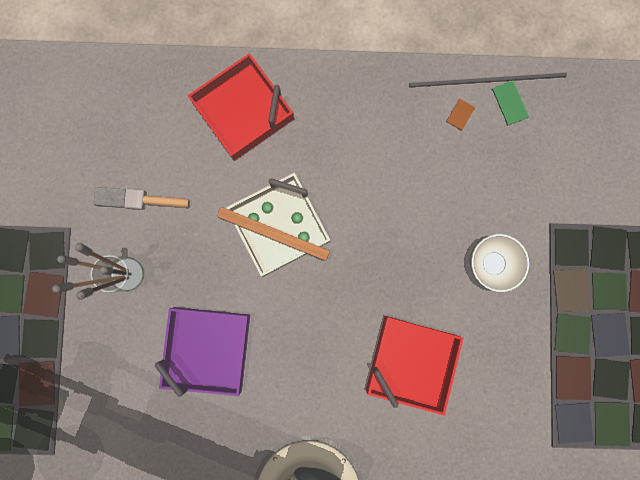

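View pics/side0.png

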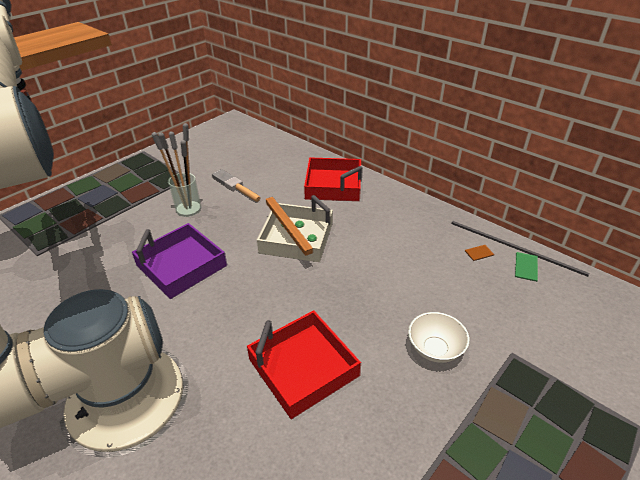

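Four tray-shaped objects appear in the top view: red (241,107), purple (205,350), red (415,365) and white (277,225). Only the white one has white walls, green nuggets and a bar across it. I'll enlarge it to confirm.

Run:
```python
import cv2
a=cv2.imread("pics/top0.png")[165:285,205:345]; cv2.imwrite("pics/topc.png",cv2.resize(a,None,fx=5,fy=5,interpolation=cv2.INTER_CUBIC)[:, :])
a=cv2.imread("pics/side0.png")[180:270,245:345]; cv2.imwrite("pics/sidec.png",cv2.resize(a,None,fx=6,fy=6,interpolation=cv2.INTER_CUBIC))
```

```text
(no output)
```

View pics/topc.png

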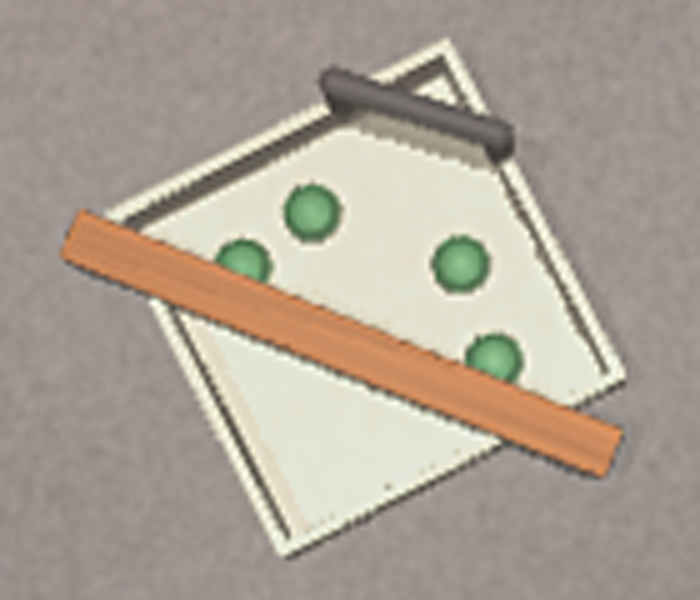

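View pics/sidec.png

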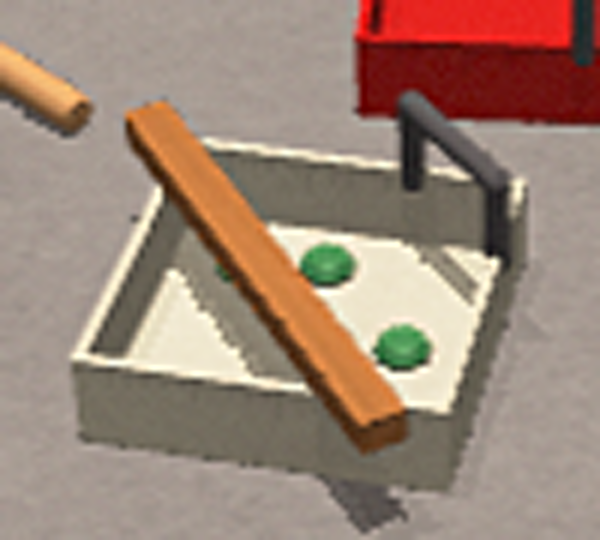

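The crop confirms it: white tray, dark handle at the top, four nuggets and the bar. Top-view crop pixels: rim corners (449,40), (626,378), (287,556). Handle ends (333,85) and (506,142). Bar ends about (73,233) and (613,453).

```bash
cat > h.py <<'E'
import numpy as np
CAM={}
def setcam(n,f): CAM[n]=(f["fx"],f["fy"],f["cx"],f["cy"],np.array(f["camera_from_world"]))
from station import telemetry, eyes, r
import cv2
def grab(n,name=None):
    f=eyes.grab_frame(n); setcam(n,f)
    if name: cv2.imwrite(f"pics/{name}.png",f["img"])
    return f
def ray(n,u,v,z):
    fx,fy,cx,cy,T=CAM[n]; R=T[:3,:3]; c=-R.T@T[:3,3]
    d=R.T@np.array([(u-cx)/fx,(v-cy)/fy,1]); return c+d*(z-c[2])/d[2]
def proj(n,p):
    fx,fy,cx,cy,T=CAM[n]; q=T[:3,:3]@np.array(p)+T[:3,3]; return fx*q[0]/q[2]+cx, fy*q[1]/q[2]+cy
CAM["side"]=(478.1454744087934,478.1454744087934,320.2323990933647,240.4467816813143,np.array([[0.6649,-0.7469,-0.0094,-371.4171],[-0.4909,-0.4275,-0.7592,293.7051],[0.563,0.5094,-0.6508,908.5193],[0,0,0,1.]]))
CAM["top"]=(514.3950483225934,514.3950483225934,323.33246521537535,237.24952623773353,np.array([[0.0287,-0.9995,0.0126,-31.2946],[-0.9958,-0.0297,-0.0868,526.2117],[0.0872,-0.01,-0.9961,1060.4236],[0,0,0,1.]]))
E
python3 - <<'E'
from h import *
def T(a,b,z): return ray("top",205+a/5-.4,165+b/5-.4,z)
P={"hc":T(449,40,45),"rc":T(626,378,45),"oc":T(287,556,45),"h1":T(333,83,84),"h2":T(506,140,84),
"b1":(T(83,211,63)+T(65,257,63))/2,"b2":(T(622,430,63)+T(604,476,63))/2}
for k,v in P.items(): print(k,v.round(1))
print("edges",np.linalg.norm(P["hc"]-P["rc"]),np.linalg.norm(P["rc"]-P["oc"]),np.linalg.norm(P["hc"]-P["oc"]),"bar",np.linalg.norm(P["b1"]-P["b2"]))
c=(P["hc"]+P["oc"])/2; d=P["hc"]-P["oc"]; yaw=np.arctan2(d[1],d[0]); print("tray",c,np.degrees(yaw))
e=P["rc"]-c; print("from rc",np.degrees(np.arctan2(e[1],e[0]))+90)
h=(P["h1"]+P["h2"])/2; e=P["h1"]-P["h2"]; print("handle",h,np.degrees(np.arctan2(e[1],e[0]))-90,(h-c)[:2]@[np.cos(yaw),np.sin(yaw)])
b=(P["b1"]+P["b2"])/2; e=P["b1"]-P["b2"]; print("bar",b,np.degrees(np.arctan2(e[1],e[0])))
for n,(u,v) in dict(n1=(243,262),n2=(312,212),n3=(461,264),n4=(494,360)).items(): print(n,T(u,v,10).round(0))
print("side bar ends", [proj("side",P[k]) for k in("b1","b2","h1","h2","oc")])
for n,(u,v) in dict(dish=(500,263),jar=(130,274),brush=(188,203),purple=(249,315),red=(233,158),redr=(385,317)).items(): print(n,ray("top",u,v,0).round(0))
from scipy.spatial.transform import Rotation as R
print(R.from_euler("xyz",telemetry.get_state()["ee_rot"]).as_matrix().round(3))
E
```

```text
hc [658.4  48.5  45. ]
rc [519.3 -29.2  45. ]
oc [442.1 107.6  45. ]
h1 [631.2  92.4  84. ]
h2 [610.2  22.4  84. ]
b1 [569.8 197.2  63. ]
b2 [487.2 -24.3  63. ]
edges 159.38134313631667 157.041511004687 224.29036026765317 bar 236.41155562430143
tray [550.25461371  78.04827279  45.        ] -15.263890421580006
from rc -16.11124783179274
handle [620.69042482  57.39420549  84.        ] -16.661443706295117 73.3885793477551
bar [528.53505672  86.40531123  63.        ] 69.54750841226216
n1 [567. 135.  10.]
n2 [589. 106.  10.]
n3 [569.  42.  10.]
n4 [528.  26.  10.]
side bar ends [(np.float64(268.14969202040834), np.float64(196.6141150261219)), (np.float64(307.5895895819592), np.float64(247.6875246238393)), (np.float64(312.02771129553594), np.float64(194.99911867114415)), (np.float64(326.87846997602117), np.float64(209.12177317320837)), (np.float64(256.26357587996154), np.float64(239.0498427956918))]
dish [ 485. -398.    0.]
jar [438. 393.   0.]
brush [594. 278.   0.]
purple [359. 137.   0.]
red [696. 185.   0.]
redr [ 363. -152.    0.]
[[-0.956  0.293 -0.001]
 [ 0.293  0.956 -0.002]
 [ 0.    -0.002 -1.   ]]
```

>>> {"fn": "send_rows", "kwargs": {
  "plan": [
    [-28.3,-32.1,-10.4,0,0,0,1],
    [-28.3,-32.1,-10.4,0,0,0,1],
    [-28.3,-32.1,-10.4,0,0,0,1],
    [-28.3,-32.1,-10.4,0,0,0,1],
    [-28.3,-32.1,-10.4,0,0,0,1],
    [-28.3,-32.1,-10.4,0,0,0,1],
    [-28.3,-32.1,-10.4,0,0,0,1],
    [0,0,0,0,0,9.35,1],
    [0,0,0,0,0,9.35,1],
    [0,0,0,0,0,9.35,1],
    [0,0,0,0,0,9.35,1],
    [0,0,0,0,0,9.35,1],
    [0,0,0,0,0,9.35,1],
    [0,0,0,0,0,9.35,1],
    [0,0,0,0,0,9.35,1],
    [0,0,0,0,0,9.35,1],
    [0,0,0,0,0,9.35,1]
  ],
  "squeeze": 25
}}

```text
clock: 2.22
ee_pos: [299.4, 300.6, 320.0]
ee_rot: [-3.141, 0.001, 1.207]
ft_force: [0.1, 0.0, 0.6]
gripper_width: 87.6
```

>>> {"fn": "send_rows", "kwargs": {
  "plan": [
    [-15,36.1,22.5,0,0,0,1],
    [-15,36.1,22.5,0,0,0,1],
    [-15,36.1,22.5,0,0,0,1],
    [-15,36.1,22.5,0,0,0,1],
    [-15,36.1,22.5,0,0,0,1],
    [-15,36.1,22.5,0,0,0,1],
    [-15,36.1,22.5,0,0,0,1],
    [-15,36.1,22.5,0,0,0,1],
    [0,0,0,0,0,0,1],
    [0,0,0,0,0,0,1]
  ]
}}

```text
clock: 3.48
ee_pos: [527.4, 87.2, 140.6]
ee_rot: [-3.141, -0.0, 1.212]
ft_force: [0.1, 0.6, 0.9]
gripper_width: 87.8
```

>>> {"fn": "send_rows", "kwargs": {
  "plan": [
    [0,1,20,0,0,0,1],
    [0,0,20,0,0,0,1],
    [0,0,15,0,0,0,1],
    [0,0,10,0,0,0,1],
    [0,0,3.5,0,0,0,1],
    [0,0,0,0,0,0,1]
  ]
}}

```text
clock: 4.22
ee_pos: [528.8, 86.5, 72.0]
ee_rot: [3.142, -0.0, 1.212]
ft_force: [-0.4, -0.5, 0.1]
gripper_width: 88.3
```

Run:
```python
from h import *
print(telemetry.get_state()["ee_pos"])
for n,b in(("side",(200,150,360,270)),("top",(205,150,365,270))):
    f=grab(n); a=f["img"][b[1]:b[3],b[0]:b[2]]; cv2.imwrite(f"pics/{n}1.png",cv2.resize(a,None,fx=5,fy=5,interpolation=cv2.INTER_CUBIC))
```

```text
[528.78243459  86.52846765  72.00453696]
```

View pics/side1.png

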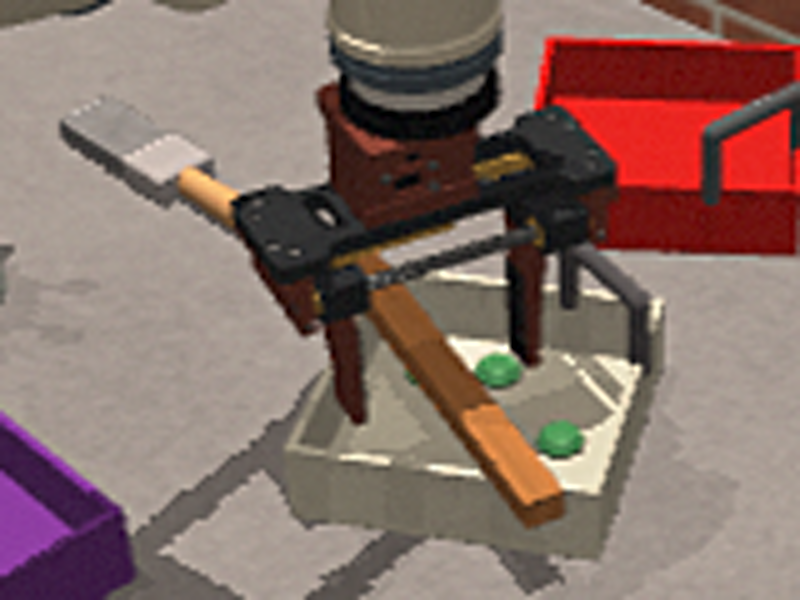

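The jaws straddle the bar mid-length (side crop around (430,370)), well clear of the handle and nuggets, so I'm closing.

>>> {"fn": "send_rows", "kwargs": {
  "plan": [
    [0,0,0,0,0,0,0],
    [0,0,0,0,0,0,0],
    [0,0,0,0,0,0,0],
    [0,0,0,0,0,0,0],
    [0,0,0,0,0,0,0],
    [0,0,0,0,0,0,0],
    [0,0,0,0,0,0,0],
    [0,0,0,0,0,0,0]
  ],
  "squeeze": 25
}}

```text
clock: 5.32
ee_pos: [528.7, 86.5, 71.9]
ee_rot: [3.142, -0.0, 1.212]
ft_force: [-0.7, -0.5, 0.3]
gripper_width: 21.6
```

>>> {"fn": "send_rows", "kwargs": {
  "plan": [
    [0,0,-5,0,0,0,0],
    [0,0,-10,0,0,0,0],
    [0,0,-15,0,0,0,0],
    [0,0,-20,0,0,0,0],
    [0,0,-20,0,0,0,0],
    [0,0,0,0,0,0,0]
  ]
}}

```text
clock: 6.08
ee_pos: [530.0, 86.7, 145.1]
ee_rot: [3.137, -0.002, 1.212]
ft_force: [0.2, 0.8, -1.1]
gripper_width: 21.9
```

Run:
```python
from h import *
for n,b in(("side",(200,130,360,250)),("top",(205,150,365,270))):
    f=grab(n); a=f["img"][b[1]:b[3],b[0]:b[2]]; cv2.imwrite(f"pics/{n}2.png",cv2.resize(a,None,fx=5,fy=5,interpolation=cv2.INTER_CUBIC))
```

```text
(no output)
```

View pics/side2.png

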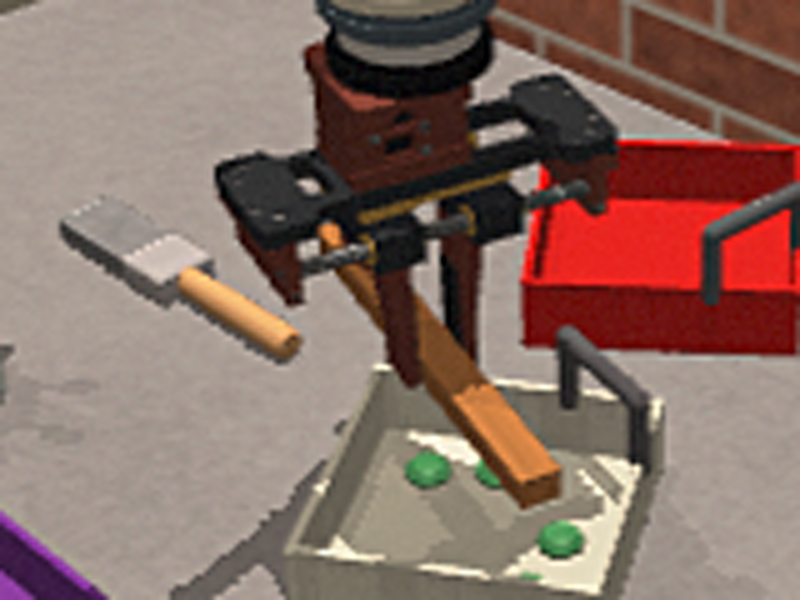

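The bar is lifted, gripped at 21.9 mm and level. I'm carrying it to the free bench area at about (570,-185).

>>> {"fn": "send_rows", "kwargs": {
  "plan": [
    [-15,8.3,0,0,0,0,0],
    [-28,15.5,0,0,0,0,0],
    [-35,19.4,0,0,0,0,0],
    [-35,19.4,0,0,0,0,0],
    [-35,19.4,0,0,0,0,0],
    [-35,19.4,0,0,0,0,0],
    [-30,16.6,0,0,0,0,0],
    [-20,11,0,0,0,0,0],
    [-7.5,4.2,0,0,0,0,0],
    [0,0,20,0,0,0,0],
    [0,0,25,0,0,0,0],
    [0,0,25,0,0,0,0],
    [0,0,20,0,0,0,0],
    [0,0,14,0,0,0,0],
    [0,0,7,0,0,0,0],
    [0,0,3,0,0,0,0],
    [0,0,0,0,0,0,0]
  ]
}}

```text
clock: 8.3
ee_pos: [569.3, -185.6, 28.5]
ee_rot: [3.141, 0.0, 1.212]
ft_force: [0.8, 0.3, -1.9]
gripper_width: 22.0
```

Run:
```python
from h import *
f=grab("side"); a=f["img"][180:360,260:480]; cv2.imwrite("pics/side3.png",cv2.resize(a,None,fx=3.3,fy=3.3,interpolation=cv2.INTER_CUBIC))
print(telemetry.get_state()["ee_pos"])
```

```text
[ 569.36628698 -185.65530829   28.73712331]
```

View pics/side3.png

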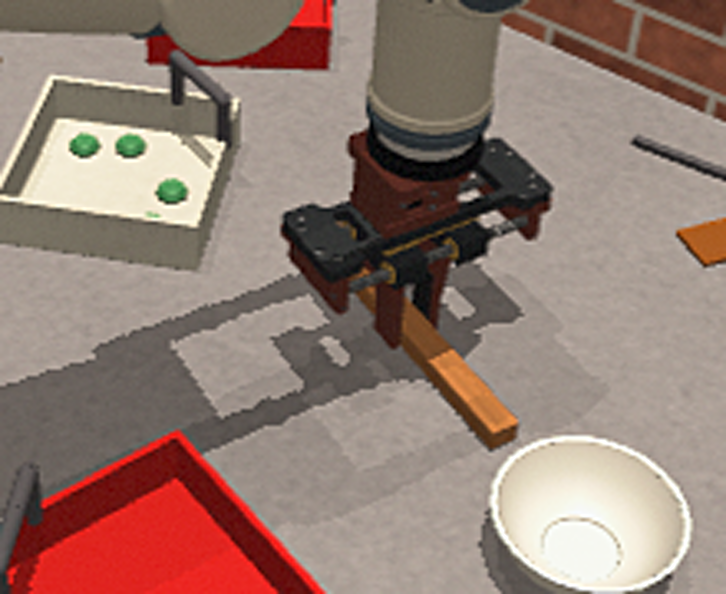

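The bar is just above the bench, clear of the dish and tray. I'll lower the last ~2 mm to contact.

>>> {"fn": "send_rows", "kwargs": {
  "plan": [
    [0,0,1,0,0,0,0],
    [0,0,1,0,0,0,0],
    [0,0,0,0,0,0,0],
    [0,0,0,0,0,0,0]
  ]
}}

```text
clock: 8.85
ee_pos: [569.3, -185.6, 26.9]
ee_rot: [3.14, 0.0, 1.212]
ft_force: [-0.9, 0.3, 5.4]
gripper_width: 21.7
```

>>> {"fn": "send_rows", "kwargs": {
  "plan": [
    [0,0,0,0,0,0,0.5],
    [0,0,0,0,0,0,0.6],
    [0,0,0,0,0,0,1],
    [0,0,0,0,0,0,1],
    [0,0,-10,0,0,0,1],
    [0,0,-30,0,0,0,1],
    [0,0,-40,0,0,0,1],
    [0,0,-50,0,0,0,1],
    [0,0,0,0,0,0,1]
  ]
}}

```text
clock: 9.98
ee_pos: [571.1, -186.2, 162.9]
ee_rot: [3.131, 0.0, 1.212]
ft_force: [0.6, -0.9, 0.4]
gripper_width: 87.8
```

Run:
```python
from h import *
f=grab("top"); a=f["img"][140:300,200:500]; cv2.imwrite("pics/top4.png",cv2.resize(a,None,fx=2.6,fy=2.6,interpolation=cv2.INTER_CUBIC))
b=f["img"][165:285,205:345]; cv2.imwrite("pics/top4c.png",cv2.resize(b,None,fx=5,fy=5,interpolation=cv2.INTER_CUBIC))
```

```text
(no output)
```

View pics/top4.png

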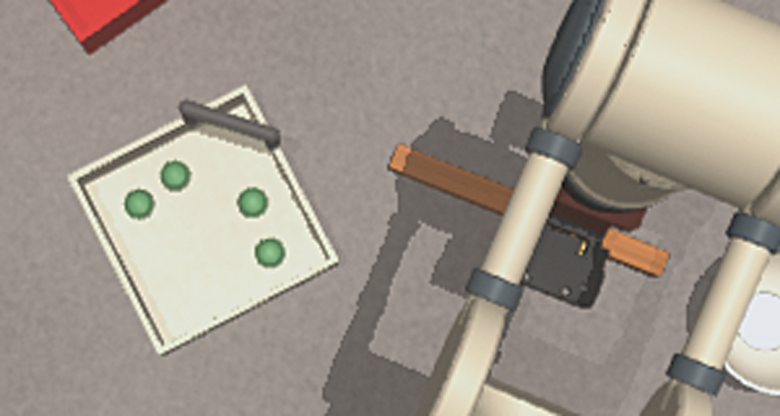

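View pics/top4c.png

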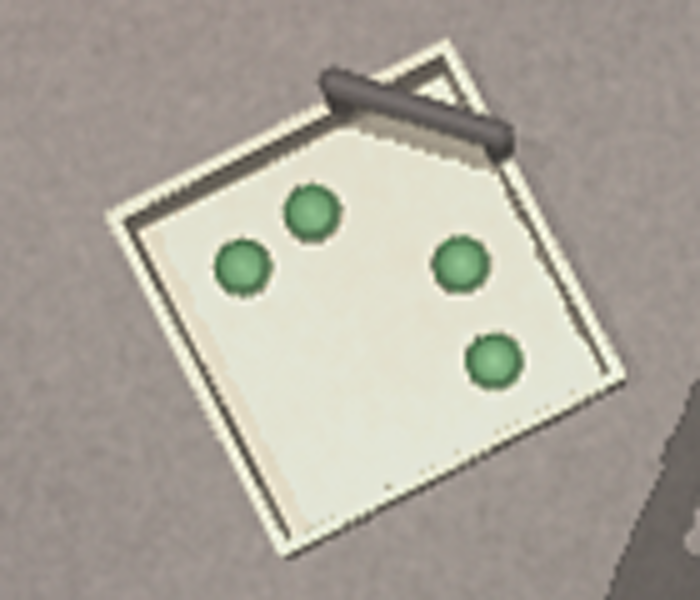

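The bar lies flat on the bench, clear of the tray. The tray hasn't moved and all four nuggets are inside. Next I move over the handle at (621,57) with tray yaw about -16°.

>>> {"fn": "send_rows", "kwargs": {
  "plan": [
    [0,0,0,0,0,-4.6,1],
    [31,-2.3,0,0,0,0,1],
    [31,-2.3,0,0,0,0,1],
    [31,-2.3,0,0,0,0,1],
    [31,-2.3,0,0,0,0,1],
    [31,-2.3,0,0,0,0,1],
    [31,-2.3,0,0,0,0,1],
    [31,-2.3,0,0,0,0,1],
    [31,-2.3,0,0,0,0,1],
    [0,0,0,0,0,0,1],
    [0,0,0,0,0,0,1]
  ]
}}

```text
clock: 11.4
ee_pos: [619.0, 57.5, 154.8]
ee_rot: [-3.14, 0.001, 1.292]
ft_force: [0.2, 0.4, -0.5]
gripper_width: 88.2
```

>>> {"fn": "send_rows", "kwargs": {
  "plan": [
    [0.5,2,20,0,0,0,1],
    [0,0,20,0,0,0,1],
    [0,0,16,0,0,0,1],
    [0,0,9,0,0,0,1],
    [0,0,4,0,0,0,1],
    [0,0,0,0,0,0,1],
    [0,0,0,0,0,0,1]
  ]
}}

```text
clock: 12.28
ee_pos: [621.9, 58.1, 87.8]
ee_rot: [3.14, -0.0, 1.292]
ft_force: [0.7, 0.8, -0.5]
gripper_width: 88.1
```

Run:
```python
from h import *
for n,b in(("side",(220,110,380,270)),("top",(205,110,365,270))):
    f=grab(n); a=f["img"][b[1]:b[3],b[0]:b[2]]; cv2.imwrite(f"pics/{n}5.png",cv2.resize(a,None,fx=3.75,fy=3.75,interpolation=cv2.INTER_CUBIC))
print(telemetry.get_state()["ee_pos"])
```

```text
[621.89389231  58.05059488  87.76549732]
```

View pics/side5.png

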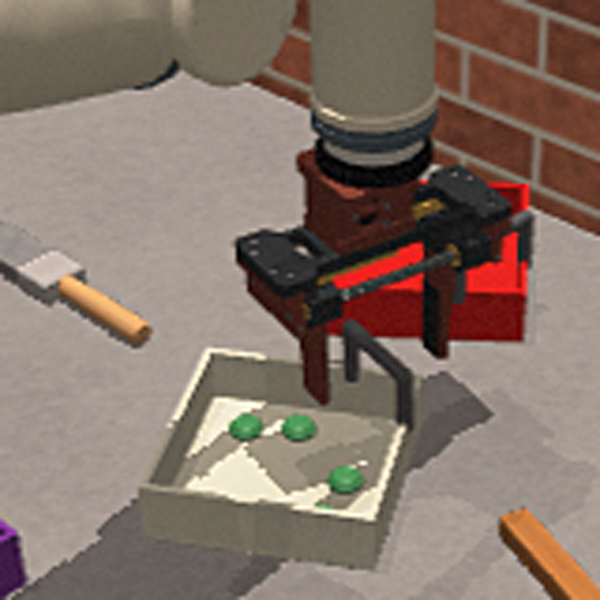

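View pics/top5.png

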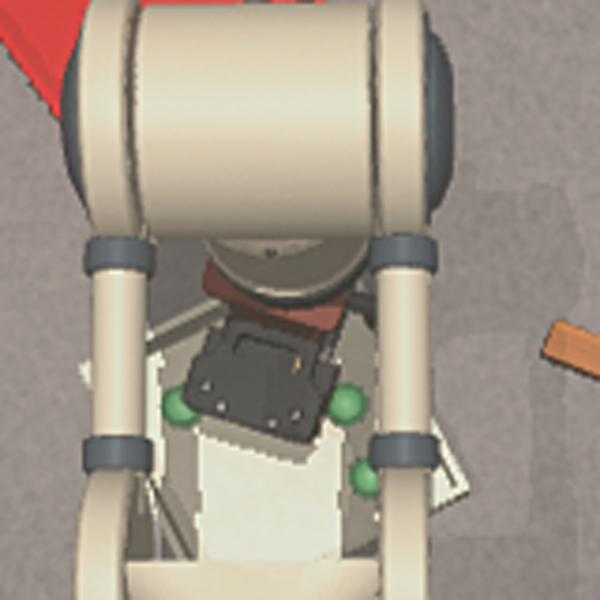

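The handle runs between the jaws (side crop (385,360)) and the fingertips are above the rim. I'm lowering 1.5 mm and closing.

>>> {"fn": "send_rows", "kwargs": {
  "plan": [
    [0,0,1.5,0,0,0,0.5],
    [0,0,0,0,0,0,0.3],
    [0,0,0,0,0,0,0.2],
    [0,0,0,0,0,0,0.1],
    [0,0,0,0,0,0,0],
    [0,0,0,0,0,0,0],
    [0,0,0,0,0,0,0],
    [0,0,0,0,0,0,0],
    [0,0,0,0,0,0,0]
  ],
  "squeeze": 35
}}

```text
clock: 13.5
ee_pos: [621.7, 57.9, 85.5]
ee_rot: [3.141, -0.0, 1.292]
ft_force: [0.4, -0.1, -0.6]
gripper_width: 11.1
```

Run:
```python
from h import *
from scipy.spatial.transform import Rotation as R
s=telemetry.get_state(); p=np.array(s["ee_pos"]); Rt=R.from_euler("xyz",s["ee_rot"]); g=p+Rt.apply([0,0,6])
print(p,g,s["gripper_width"],s["ft_force"])
yaw=np.radians(-16); ex=np.array([np.cos(yaw),np.sin(yaw),0]); ey=np.array([-ex[1],ex[0],0])
piv=g+ -188*ex; piv[2]=0; print("pivot",piv)
# tool y axis vs ex
print(Rt.as_matrix()[:,1],ex)
prev=(p,Rt)
# rotate about -ey
n=0
for th in (4,8,12,16,20,24,28,32):
    Q=R.from_rotvec(-ey*np.radians(th)); np_=piv+Q.apply(p-piv)+[0,0,1]; nr=Q*Rt
    d=prev[1].inv().apply(np_-prev[0]); w=(prev[1].inv()*nr).as_rotvec(degrees=True)
    print(th,d.round(2),w.round(2),np_.round(0)); prev=(np_,nr)
```

```text
[621.73885619  57.90172003  85.45275713] [621.74240059  57.90082552  79.45275824] 11.080626742993314 [ 0.42678615 -0.12445911 -0.61548555]
pivot [441.02520176 109.72064841   0.        ]
[ 9.61439970e-01 -2.75014206e-01  6.08955773e-04] [ 0.9612617  -0.27563736  0.        ]
4 [  0.    -6.41 -13.91] [-4. -0. -0.] [616.  60.  99.]
8 [  0.    -6.41 -12.91] [-4. -0. -0.] [609.  62. 112.]
12 [  0.    -6.41 -12.91] [-4. -0. -0.] [601.  64. 124.]
16 [  0.    -6.41 -12.91] [-4. -0. -0.] [592.  66. 135.]
20 [  0.    -6.41 -12.91] [-4. -0. -0.] [583.  69. 146.]
24 [  0.    -6.41 -12.91] [-4. -0. -0.] [573.  72. 156.]
28 [  0.    -6.41 -12.91] [-4. -0. -0.] [562.  75. 165.]
32 [  0.    -6.41 -12.91] [-4. -0. -0.] [551.  78. 173.]
```

>>> {"fn": "send_rows", "kwargs": {
  "plan": [
    [0,-1.6,-3.2,-1,0,0,0],
    [0,-3.2,-6.45,-2,0,0,0],
    [0,-3.2,-6.45,-2,0,0,0],
    [0,-3.2,-6.45,-2,0,0,0],
    [0,-3.2,-6.45,-2,0,0,0],
    [0,-3.2,-6.45,-2,0,0,0],
    [0,-3.2,-6.45,-2,0,0,0],
    [0,-1.6,-3.2,-1,0,0,0],
    [0,0,0,0,0,0,0],
    [0,0,0,0,0,0,0]
  ]
}}

```text
clock: 14.75
ee_pos: [595.6, 65.3, 127.6]
ee_rot: [2.898, 0.0, 1.292]
ft_force: [2.8, -0.5, -1.3]
gripper_width: 11.1
```

Run:
```python
from h import *
for n,b in(("side",(220,110,380,270)),("top",(205,150,365,310))):
    f=grab(n); a=f["img"][b[1]:b[3],b[0]:b[2]]; cv2.imwrite(f"pics/{n}6.png",cv2.resize(a,None,fx=3.75,fy=3.75,interpolation=cv2.INTER_CUBIC))
```

```text
(no output)
```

View pics/side6.png

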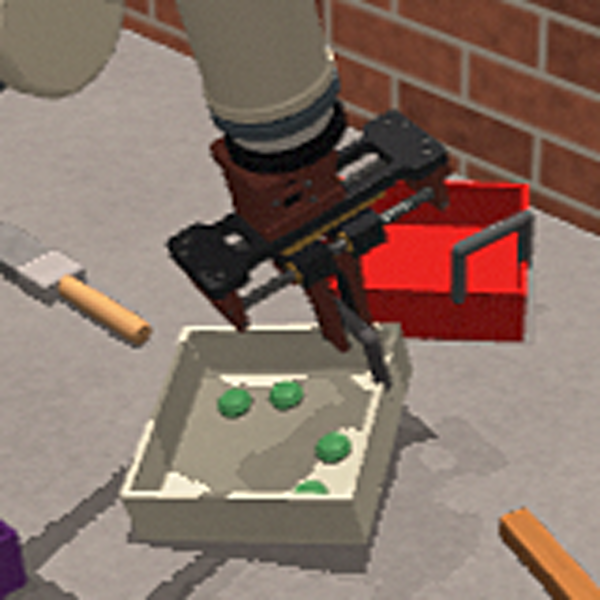

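View pics/top6.png

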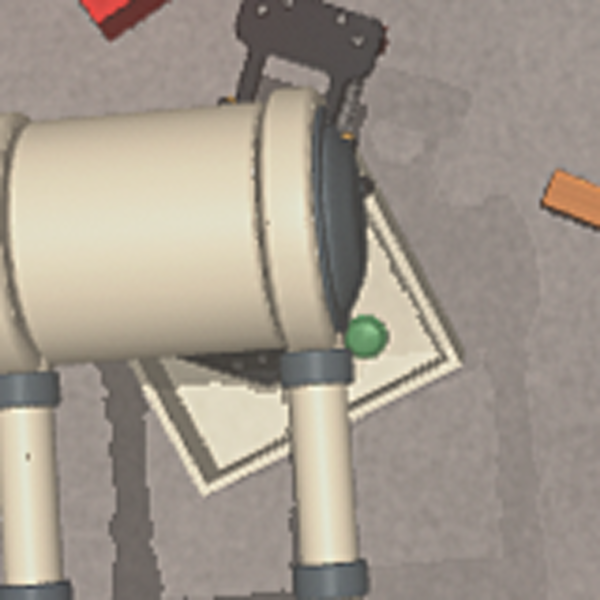

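Tilted 14°, pivoting on the far corner. The nuggets are still in place, so I continue.

>>> {"fn": "send_rows", "kwargs": {
  "plan": [
    [0,-1.6,-3.2,-1,0,0,0],
    [0,-2.4,-4.84,-1.5,0,0,0],
    [0,-2.4,-4.84,-1.5,0,0,0],
    [0,-2.4,-4.84,-1.5,0,0,0],
    [0,-2.4,-4.84,-1.5,0,0,0],
    [0,-2.4,-4.84,-1.5,0,0,0],
    [0,-2.4,-4.84,-1.5,0,0,0],
    [0,-2.4,-4.84,-1.5,0,0,0],
    [0,-0.8,-1.6,-0.5,0,0,0],
    [0,0,0,0,0,0,0],
    [0,0,0,0,0,0,0],
    [0,0,0,0,0,0,0],
    [0,0,0,0,0,0,0],
    [0,0,0,0,0,0,0],
    [0,0,0,0,0,0,0]
  ]
}}

```text
clock: 16.73
ee_pos: [566.0, 73.9, 158.0]
ee_rot: [2.688, -0.0, 1.292]
ft_force: [2.4, -1.1, 0.3]
gripper_width: 10.9
```

Run:
```python
from h import *
for n,b in(("side",(220,110,380,270)),("top",(205,150,365,310))):
    f=grab(n); a=f["img"][b[1]:b[3],b[0]:b[2]]; cv2.imwrite(f"pics/{n}7.png",cv2.resize(a,None,fx=3.75,fy=3.75,interpolation=cv2.INTER_CUBIC))
```

```text
(no output)
```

View pics/side7.png

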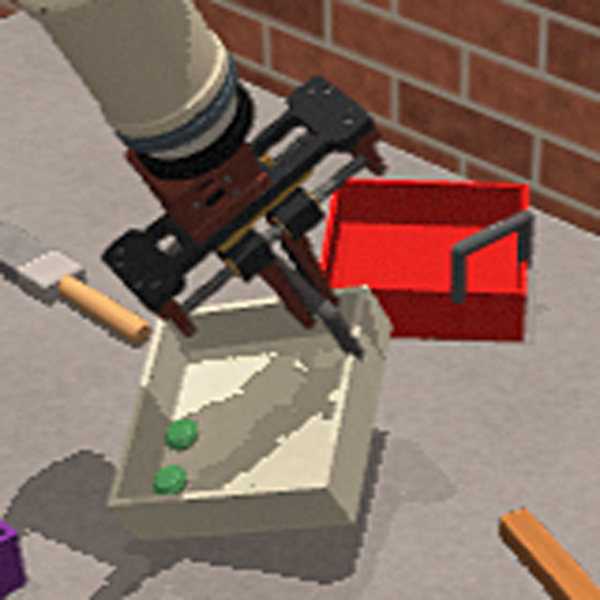

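View pics/top7.png

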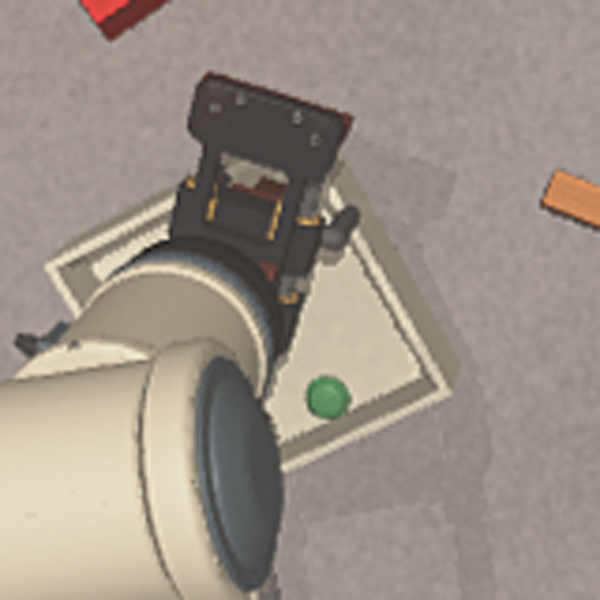

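Two nuggets rest along the left wall (side crop (180,433) and (170,480)), and one is near the right wall (top crop (328,397)). They are on their way but not gathered, so I'm tilting further to about 34°.

>>> {"fn": "send_rows", "kwargs": {
  "plan": [
    [0,-1.6,-3.2,-1,0,0,0],
    [0,-1.6,-3.2,-1,0,0,0],
    [0,-1.6,-3.2,-1,0,0,0],
    [0,-1.6,-3.2,-1,0,0,0],
    [0,-1.6,-3.2,-1,0,0,0],
    [0,-1.6,-3.2,-1,0,0,0],
    [0,-1.6,-3.2,-1,0,0,0],
    [0,-1.6,-3.2,-1,0,0,0],
    [0,0,0,0,0,0,0],
    [0,0,0,0,0,0,0],
    [0,0,0,0,0,0,0],
    [0,0,0,0,0,0,0],
    [0,0,0,0,0,0,0],
    [0,0,0,0,0,0,0]
  ]
}}

```text
clock: 18.58
ee_pos: [543.4, 80.4, 174.3]
ee_rot: [2.547, -0.0, 1.292]
ft_force: [3.8, -1.7, 4.5]
gripper_width: 11.0
```

Run:
```python
from h import *
for n,b in(("side",(220,110,380,270)),("top",(205,150,365,310))):
    f=grab(n); a=f["img"][b[1]:b[3],b[0]:b[2]]; cv2.imwrite(f"pics/{n}8.png",cv2.resize(a,None,fx=3.75,fy=3.75,interpolation=cv2.INTER_CUBIC))
```

```text
(no output)
```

View pics/side8.png

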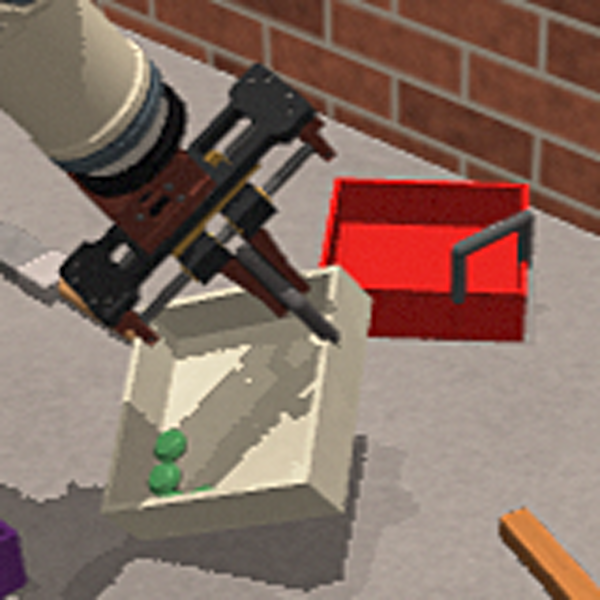

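View pics/top8.png

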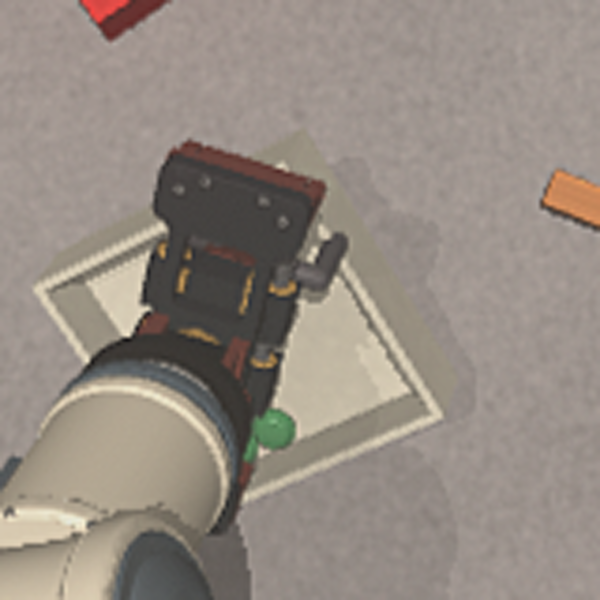

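```bash
python3 - <<'E'
from h import *
from scipy.spatial.transform import Rotation as R
s=telemetry.get_state(); p=np.array(s["ee_pos"]); Rt=R.from_euler("xyz",s["ee_rot"]); g=p+Rt.apply([0,0,6])
zt=Rt.as_matrix()[:,2]; th=np.arccos(-zt[2]); print("tilt",np.degrees(th),"F",s["ft_force"],"w",s["gripper_width"])
exh=np.array([np.cos(np.radians(-16)),np.sin(np.radians(-16)),0]);ey=np.array([-exh[1],exh[0],0])
Q=R.from_rotvec(-ey*th); X=Q.apply(exh);Z=Q.apply([0,0,1]); o=g-75*X-80*Z
print("pivot z",(o-113*X)[2])
B={"side":(220,110),"top":(205,150)}
def W(x,y,z): return o+x*X+y*ey+z*Z
def pr(n,q):
    u,v=proj(n,q); return round((u-B[n][0]+.4)*3.75),round((v-B[n][1]+.4)*3.75)
for k,q in dict(rimL=(0,113,45),rimR=(0,-113,45),rimH=(113,0,45),rimO=(-113,0,45),corner=(-106,0,5),nug0=(-88,0,11)).items(): print(k,pr("side",W(*q)),pr("top",W(*q)))
# nugget pixel -> tray coords at z=11
def inv(n,u,v,h=10):
    fx,fy,cx,cy,T=CAM[n];Rm=T[:3,:3];c=-Rm.T@T[:3,3]
    d=Rm.T@np.array([(u/3.75-.4+B[n][0]-cx)/fx,(v/3.75-.4+B[n][1]-cy)/fy,1])
    t=((W(0,0,h)-c)@Z)/(d@Z); q=c+t*d-o; return np.round([q@X,q@ey],0)
for a in [("side",165,478),("side",170,445),("top",275,429)]: print(a,inv(*a))
for n in B:
    b=B[n]; a=cv2.imread(f"pics/{n}8.png");
E
python3 - <<'E'
import cv2
a=cv2.imread("pics/side8.png")[400:540,90:260]; cv2.imwrite("pics/s8c.png",cv2.resize(a,None,fx=4,fy=4))
E
```

```text
tilt 34.046665236162276 F [ 4.60300252 -0.67331502  4.65022782] w 11.288813037206186
pivot z -2.239075807215386
rimL (141, 304) (35, 285)
rimR (306, 480) (447, 416)
rimH (338, 262) (288, 160)
rimO (100, 510) (198, 521)
corner (142, 528) (220, 473)
nug0 (156, 505) (223, 453)
('side', 165, 478) [-71.  12.]
('side', 170, 445) [-54.  31.]
('top', 275, 429) [-63. -24.]
```

View pics/s8c.png

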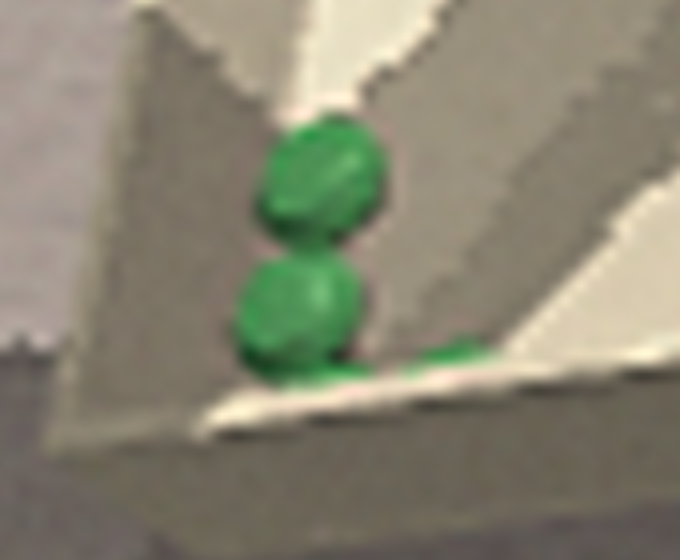

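Model and image agree on the tilt: 34.0°, with predicted rim corners within a few pixels. The nuggets form a bridge: two on each wall, touching across the corner, with none fully in the vertex. I'll relieve the 2 mm downward push and rock the tray gently about the pivot–handle line to break it.

>>> {"fn": "send_rows", "kwargs": {
  "plan": [
    [0,1.1,-1.7,0,0,0,0],
    [0,0,0,0,1.84,-0.78,0],
    [0,0,0,0,1.84,-0.78,0],
    [0,0,0,0,1.84,-0.78,0],
    [0,0,0,0,1.84,-0.78,0],
    [0,0,0,0,0,0,0],
    [0,0,0,0,0,0,0],
    [0,0,0,0,-1.84,0.78,0],
    [0,0,0,0,-1.84,0.78,0],
    [0,0,0,0,-1.84,0.78,0],
    [0,0,0,0,-1.84,0.78,0],
    [0,0,0,0,0,0,0],
    [0,0,0,0,0,0,0]
  ]
}}

```text
clock: 20.3
ee_pos: [542.7, 80.7, 175.1]
ee_rot: [2.55, 0.0, 1.293]
ft_force: [1.3, -1.0, 0.0]
gripper_width: 10.7
```

```bash
cat > look.py <<'E'
import sys
from h import *
k=sys.argv[1]
out=[]
for n,b in(("side",(240,200,320,260)),("top",(230,230,310,290))):
    f=grab(n); a=f["img"][b[1]:b[3],b[0]:b[2]]; out.append(cv2.resize(a,None,fx=5,fy=5,interpolation=cv2.INTER_CUBIC))
cv2.imwrite(f"pics/look{k}.png",np.hstack(out)); s=telemetry.get_state(); print(s["ee_pos"],s["ee_rot"],s["ft_force"])
E
python3 look.py 1
```

```text
[542.65182923  80.40912956 175.18665726] [2.54963207e+00 1.84157330e-04 1.29225331e+00] [ 0.89154363 -1.1658626  -0.70687561]
```

View pics/look1.png

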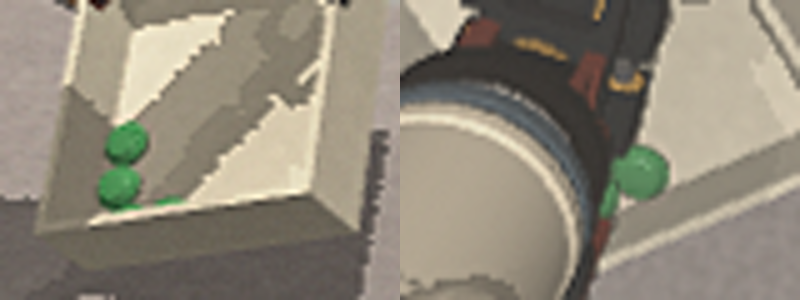

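No change after the small rock. I'll tilt 3° more, then rock further and faster both ways.

>>> {"fn": "send_rows", "kwargs": {
  "plan": [
    [0,-1.6,-3.2,-1,0,0,0],
    [0,-1.6,-3.2,-1,0,0,0],
    [0,-1.6,-3.2,-1,0,0,0],
    [0,0,0,0,-3.7,1.55,0],
    [0,0,0,0,-3.7,1.55,0],
    [0,0,0,0,-3.7,1.55,0],
    [0,0,0,0,-3.7,1.55,0],
    [0,0,0,0,3.7,-1.55,0],
    [0,0,0,0,3.7,-1.55,0],
    [0,0,0,0,3.7,-1.55,0],
    [0,0,0,0,3.7,-1.55,0],
    [0,0,0,0,3.7,-1.55,0],
    [0,0,0,0,3.7,-1.55,0],
    [0,0,0,0,3.7,-1.55,0],
    [0,0,0,0,-3.7,1.55,0],
    [0,0,0,0,-3.7,1.55,0],
    [0,0,0,0,-3.7,1.55,0],
    [0,0,0,0,0,0,0],
    [0,0,0,0,0,0,0]
  ]
}}

```text
clock: 22.78
ee_pos: [533.6, 83.3, 180.5]
ee_rot: [2.497, -0.0, 1.294]
ft_force: [1.0, 0.2, -2.6]
gripper_width: 10.9
```

```bash
python3 look.py 2
```

```text
[533.63357953  82.78581971 180.57367353] [ 2.49664598e+00 -4.31317521e-04  1.29233656e+00] [ 0.94966835  1.02775699 -2.39021799]
```

View pics/look2.png

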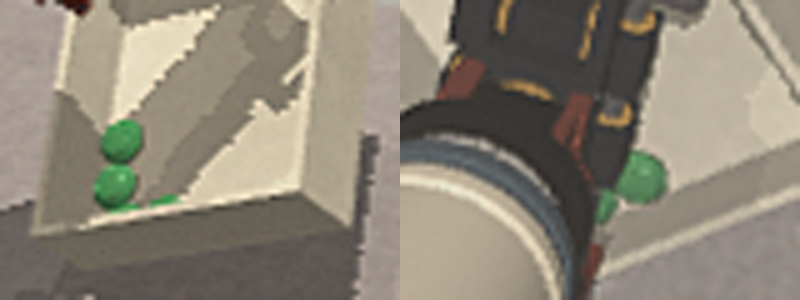

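```bash
cat > ov.py <<'E'
import sys
from h import *
from scipy.spatial.transform import Rotation as R
def overlay(k,cfgs,dz=0):
    s=telemetry.get_state(); p=np.array(s["ee_pos"]); Rt=R.from_euler("xyz",s["ee_rot"]); g=p+Rt.apply([0,0,6])
    th=np.arccos(-Rt.as_matrix()[2,2]); exh=np.array([np.cos(np.radians(-16)),np.sin(np.radians(-16)),0]);ey=np.array([-exh[1],exh[0],0])
    Q=R.from_rotvec(-ey*th); X=Q.apply(exh);Z=Q.apply([0,0,1]); o=g-75*X-80*Z
    print("tilt",np.degrees(th),"pivz",(o-113*X)[2])
    rows=[]
    ims={n:grab(n)["img"] for n in("side","top")}
    for c in cfgs:
        out=[]
        for n,b in(("side",(240,200,310,255)),("top",(230,230,300,285))):
            a=cv2.resize(ims[n][b[1]:b[3],b[0]:b[2]],None,fx=5.6,fy=5.6,interpolation=cv2.INTER_CUBIC)
            def px(q):
                u,v=proj(n,q); return int((u-b[0]+.4)*5.6),int((v-b[1]+.4)*5.6)
            for x,y in c:
                pts=np.array([px(o+(x+13*np.cos(t))*X+(y+13*np.sin(t))*ey+6*Z) for t in np.linspace(0,6.28,25)])
                cv2.polylines(a,[pts],True,(0,0,255),1); cv2.circle(a,px(o+x*X+y*ey+16*Z),2,(255,0,0),-1)
            for L in([(113,0,45),(0,113,45),(-113,0,45),(0,-113,45)],[(106,0,45),(0,106,45),(-106,0,45),(0,-106,45)],[(106,0,5),(0,106,5),(-106,0,5),(0,-106,5)]):
                cv2.polylines(a,[np.array([px(o+x*X+y*ey+z*Z) for x,y,z in L])],True,(255,0,255),1)
            out.append(a)
        rows.append(np.hstack(out))
    cv2.imwrite(f"pics/ov{k}.png",np.vstack(rows)[:600])
def Lw(s): return (-87.6+.707*s,.707*s)
def Rw(s): return (-87.6+.707*s,-.707*s)
E
python3 - <<'E'
from ov import *
overlay(1,[[Lw(18.4),Lw(44.4),Rw(18.4),Rw(44.4)]])
E
```

```text
tilt 36.952729429944355 pivz -1.1689705615197141
```

View pics/ov1.png

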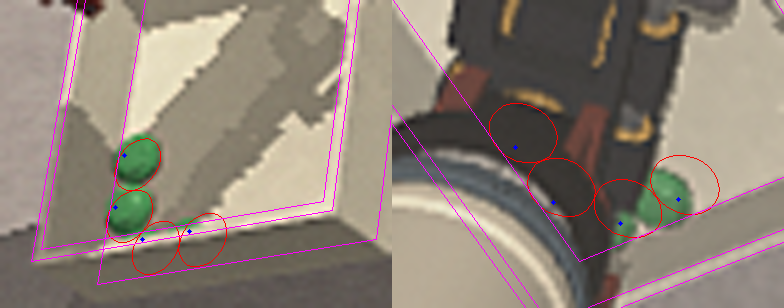

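The overlay confirms the bridge: two nuggets on each wall, all within about 60 mm of the corner point. There's plenty of time, so I'll roll further (24°, right side low) so the left pair slides into the vertex.

>>> {"fn": "send_rows", "kwargs": {
  "plan": [
    [0,0,0,0,2.76,-1.17,0],
    [0,0,0,0,2.76,-1.17,0],
    [0,0,0,0,2.76,-1.17,0],
    [0,0,0,0,2.76,-1.17,0],
    [0,0,0,0,2.76,-1.17,0],
    [0,0,0,0,2.76,-1.17,0],
    [0,0,0,0,2.76,-1.17,0],
    [0,0,0,0,2.76,-1.17,0],
    [0,0,0,0,0,0,0],
    [0,0,0,0,0,0,0],
    [0,0,0,0,0,0,0]
  ]
}}

```text
clock: 24.35
ee_pos: [533.8, 83.2, 180.8]
ee_rot: [2.458, -0.204, 1.66]
ft_force: [-0.4, -0.9, -3.4]
gripper_width: 10.9
```

```bash
python3 look.py 3; python3 -c "
from h import *
print(telemetry.get_state()['qpos'].round(2))"
```

```text
[533.84760272  83.36441859 180.86450527] [ 2.45802953 -0.20441559  1.66028394] [-0.04422836 -0.33913916 -3.58627581]
[-0.06 -0.68  2.11  0.29  1.06 -0.13]
```

View pics/look3.png

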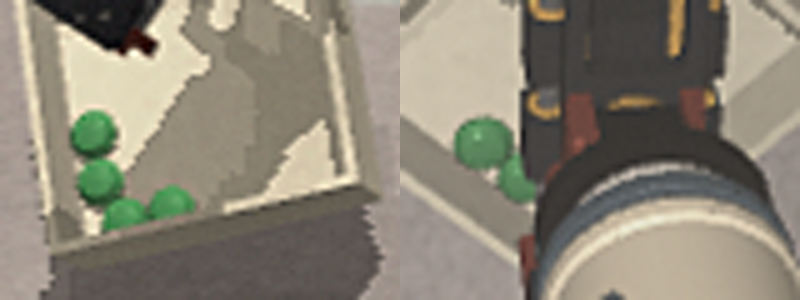

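The clear view now shows all four in an arc, with a small gap at the vertex. I'll add about 12° of pure roll.

>>> {"fn": "send_rows", "kwargs": {
  "plan": [
    [-4.5,0,0,0,3,0,0],
    [-4.5,0,0,0,3,0,0],
    [-4.5,0,0,0,3,0,0],
    [-4.5,0,0,0,3,0,0],
    [0,0,0,0,0,0,0],
    [0,0,0,0,0,0,0],
    [0,0,0,0,0,0,0]
  ]
}}

```text
clock: 25.32
ee_pos: [536.3, 66.4, 176.5]
ee_rot: [2.418, -0.364, 1.802]
ft_force: [0.4, -0.1, -4.5]
gripper_width: 11.1
```

```bash
python3 look.py 4; python3 -c "
from h import *
print(telemetry.get_state()['qpos'].round(2))"
```

```text
[536.32838969  66.38427331 176.50321246] [ 2.41756054 -0.36405688  1.80182707] [-0.44839324 -1.18378202 -3.76612656]
[-0.29 -0.6   2.11  0.66  1.16 -0.5 ]
```

View pics/look4.png

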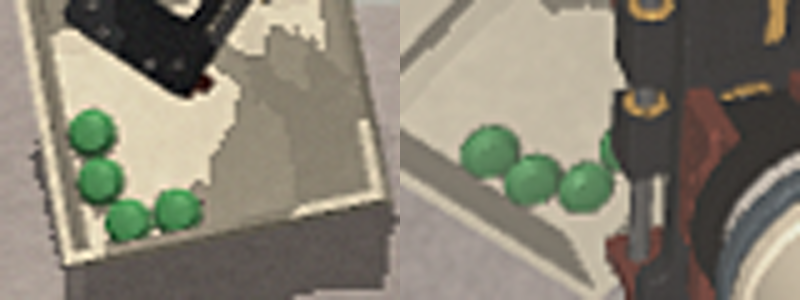

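The arch moves as a unit. This 2×2 pack, with its furthest centre about 60 mm from the corner, is already about as tight as any packing of four 26 mm nuggets (best is ~55 mm). Breaking it could string three along a wall at ~66 mm, so I'm undoing the rolls back to the plain diagonal tilt.

>>> {"fn": "send_rows", "kwargs": {
  "plan": [
    [4.5,0,0,0,-3,0,0],
    [4.5,0,0,0,-3,0,0],
    [4.5,0,0,0,-3,0,0],
    [4.5,0,0,0,-3,0,0],
    [0,0,0,0,-2.76,1.17,0],
    [0,0,0,0,-2.76,1.17,0],
    [0,0,0,0,-2.76,1.17,0],
    [0,0,0,0,-2.76,1.17,0],
    [0,0,0,0,-2.76,1.17,0],
    [0,0,0,0,-2.76,1.17,0],
    [0,0,0,0,-2.76,1.17,0],
    [0,0,0,0,-2.76,1.17,0],
    [0,0,0,0,0,0,0],
    [0,0,0,0,0,0,0],
    [0,0,0,0,0,0,0],
    [0,0,0,0,0,0,0]
  ]
}}

```text
clock: 27.42
ee_pos: [533.3, 82.5, 181.7]
ee_rot: [2.496, -0.0, 1.292]
ft_force: [-0.9, 0.1, -4.2]
gripper_width: 11.1
```

Run:
```python
from ov import *
overlay(2,[[Lw(18.4),Lw(44.4),Rw(18.4),Rw(44.4)]])
s=grab("side","sideF")
t=grab("top","topF"); st=telemetry.get_state(); print(st["ee_pos"],st["ee_rot"],st["ft_force"],st["gripper_width"])
```

```text
tilt 36.9961756058642 pivz -0.11590018654037237
[533.39746807  82.5644773  181.68599466] [ 2.49588818e+00 -1.21494881e-04  1.29193140e+00] [-0.4856015   1.36837813 -3.07900503] 11.20201153333631
```

View pics/ov2.png

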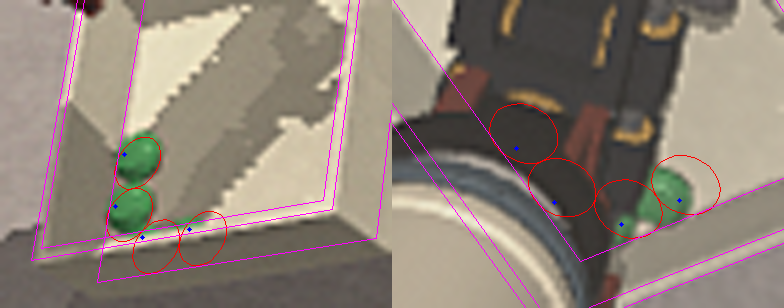

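View pics/sideF.png

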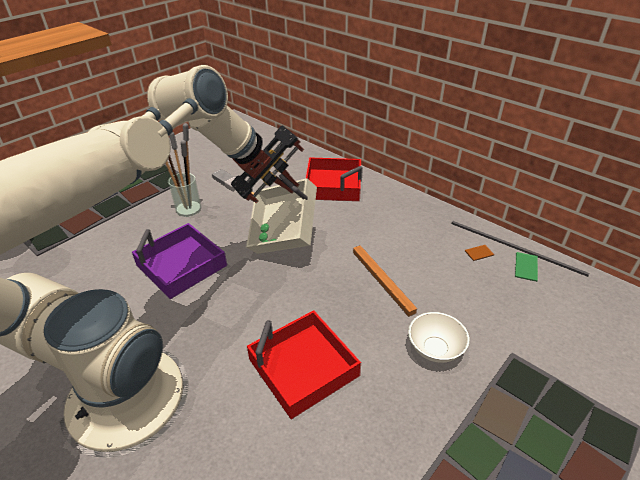

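View pics/topF.png

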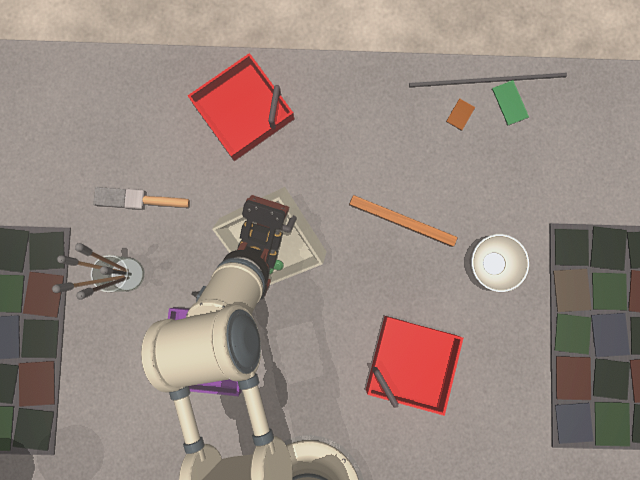

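Everything else is in place: bar flat at top (403,220), dish, jar and brush unmoved. The load cell reads nearly the full tray weight, so I'll set the corner down 1.5 mm for a steady pivot and hold.

>>> {"fn": "send_rows", "kwargs": {
  "plan": [
    [0,-0.9,1.2,0,0,0,0],
    [0,0,0,0,0,0,0],
    [0,0,0,0,0,0,0],
    [0,0,0,0,0,0,0],
    [0,0,0,0,0,0,0],
    [0,0,0,0,0,0,0],
    [0,0,0,0,0,0,0],
    [0,0,0,0,0,0,0]
  ]
}}

```text
clock: 28.62
ee_pos: [533.6, 82.8, 180.7]
ee_rot: [2.495, -0.0, 1.292]
ft_force: [1.2, -1.0, 0.9]
gripper_width: 11.1
```

```bash
python3 look.py 5
```

```text
[533.61019224  82.7470222  180.59907727] [ 2.49509460e+00 -2.49632990e-04  1.29229319e+00] [ 2.26455568 -0.55829639 -0.05020089]
```

View pics/look5.png

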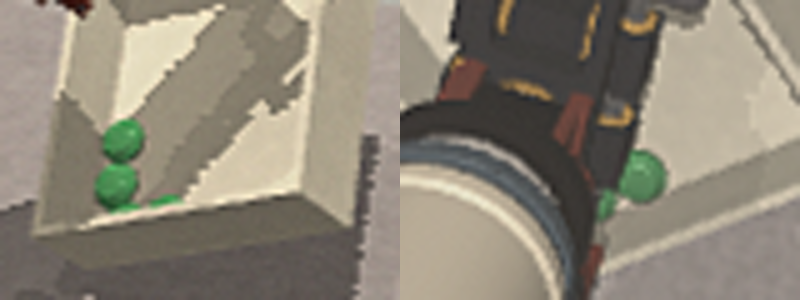

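Steady at 37°, corner resting on the bench, and all four nuggets packed in the far corner. Handing in.

```bash
python3 -c "
from station import r
print(r.sign_off())"
```

```text
the job is handed in; nothing more can be done
None
```

I handed the job in at about 28.7 s with the tray held at a 37° tilt, handle corner up. Its far corner rests on the bench and all four nuggets are at that corner.

- **Bar:** I lowered it until the wrist felt about 5 N of contact, then let go. It lies flat on the bench around (570, -185), clear of the tray.
- **Tray and bystanders:** In the last pictures nothing had spilled, and the jar, brush and dish were where they started. The grip was firm and the wrist force was only about 2 N.
- **Weak point:** The nuggets are not wedged right into the point of the corner. Two sit on each wall, and the lower two jam against each other, leaving a small gap. I estimate the furthest centre is about 60 mm from the corner point, to within a few mm. The tightest possible packing would be about 55 mm. Rocking and rolling the tray did not break the jam, and I left it because forcing it could have strung them out further along a wall.
- **Final view:** One nugget was partly hidden behind the wall and gripper. I counted all four clearly only while the tray was rolled, about 3 s before the end.

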